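# Hang the spice cupboard's lift-off door and shut it

## Task

The lift-off door of the blue spice cupboard stands in the wooden rack. Take it out, hold it standing open in front of the cupboard, feel gently for the two hinge pins and lower it until both sockets are fully down on them, without ever forcing, dropping or banging it against the cupboard. Then swing it shut against its bumpers, let go, and leave the jars and the other things where they stand.

Things in the scene. Friction and masses are not known exactly. Their poses are not given: they have to be found in the camera images.
- cupboard: Small open-fronted blue spice cupboard, fixed on the counter, 80 deep (x) x 230 wide (y) x 150 high. Origin: centre of its underside; x points to its back, y to its left seen from the robot, z up. Front face at x = -40 mm. On the left stile an upright steel strip carries two brass hinge pins. Two rubber bumpers 6 mm thick on the right stile (y = -68 mm) stop the closed door, which then lies parallel to the front.
- slot_low (a point): Reference mark level with the lower pin's foot, at x -54, y +71, z 39 mm in the cupboard frame (cupboard's axes). The strip is clamped through slots: the common upright axis of both pins stands anywhere from 3 to 31 mm to the left of this mark (+y; its x is true), differs from case to case and is not reported: find it by feel or sight. It does not shift in use.
- slot_high (a point): The same mark at the upper pin's foot, 82 mm higher. Pins: 8 mm thick, 15 mm high, top 1.5 mm tapering to 6.6 mm; each rises from a round steel shoulder, 16 mm wide, 5 mm thick, joined to the strip behind it. The lower socket must enter from the front, between lower pin top and upper shoulder (62 mm): bring the door in level, sockets just above the pin tops, then lower.
- door_centre (a point): Centre (half-way up) of the loose blue door leaf, 14 thick (x) x 167 wide (y) x 130 high, 0.18 kg or so, standing in the rack, hinge edge away from the robot. z up; y from free edge to hinge edge; x from outside (brass knob, 20 mm proud, near the free edge, half-way up) to inside. Solid rails 36 mm wide round a 7 mm panel: pinch the top rail from above. Hinge axis 93.5 mm along +y.
- door_socket (a point): Lower mouth of the lower socket, on the door's hinge axis, 14 mm above its lower edge; axes of the door. Sockets: two brass tubes, open at both ends, bore 11.0, outside 18.6, 20 mm long, mouths 82 mm apart in height. Standing on the pin tops this point is 54 mm above the cupboard's underside, fully down on the shoulders 39 mm. Once hung the door turns freely.
- strip_side (a point): Point on the cupboard's front, top left corner, at x -40, y +115, z 150 mm (cupboard's axes). The closed door's axes are parallel to the cupboard's; turned -90 degrees about z (clockwise from above) it stands square open, free edge toward the robot, knob to the left: it hangs this way round, and is best held so while it is put on, at about the turn it has in the rack.
- rack: Wooden rack, fixed: base 170 (x) x 95 (y) x 12 high with two rails 115 long, tops 57 mm above the counter, 17 mm apart, in whose slot (along x) the door stands, its lower edge 12 mm above the counter. Origin: centre of the underside.
- spice_a: Loose green-capped spice jar standing in the cupboard, 46 mm wide, 105 high. Origin: centre of its underside.
- spice_b: Loose green-capped spice jar standing in the cupboard, 46 mm wide, 105 high. Origin: centre of its underside.
- spice_c: Loose dark-capped spice jar standing in the cupboard, 41 mm wide, 105 high. Origin: centre of its underside.
- honey_jar: Loose honey jar with a grey lid, 71 wide, 110 high, a bystander on the counter. Origin: underside.
- apple_1: Loose red apple, 71 mm, a bystander on the counter. Origin: underside.
- mug_a: Loose green mug, 92 x 125 x 100 high, a bystander on the counter. Origin: underside.

How it is judged:
On the way, in this order (a step that is already met when the one before it is completed fails the run):
1. the door is fully down on both pins, standing open by more than 30 degrees (z of door_socket in the frame of cupboard between 0.036 and 0.0425 m and x of door_socket in the frame of cupboard between -0.058 and -0.05 m and y of door_socket in the frame of cupboard between 0.07 and 0.106 m and angle between door_socket's own z axis and vertical below 0.06 rad and angle between the x axis of door_centre and the x axis of cupboard, either way round above 0.52 rad), for 0.2 s.
2. the hung door is swung shut (z of door_socket in the frame of cupboard between 0.036 and 0.0425 m and x of door_socket in the frame of cupboard between -0.058 and -0.05 m and y of door_socket in the frame of cupboard between 0.07 and 0.106 m and angle between door_socket's own z axis and vertical below 0.06 rad and angle between the x axis of door_centre and the x axis of cupboard, either way round below 0.07 rad), for 0.2 s.
At the end, for the whole second after the job is handed in: The door hangs upright on both pins, sockets fully down on the shoulders (within 3.5 mm in height), shut to within 4 degrees of parallel with the cupboard's front, at rest; jars, honey jar, apple and mug within 30 mm of where they stood (all of step 2 and linear speed of door below 0.02 m/s and distance of each of spice_a, spice_b, spice_c, honey_jar, apple_1, mug_a from where it was at the start of the episode below 0.03 m); the robot touches nothing.
It fails at once if the door is forced, dropped or banged against the cupboard or its pins (over 40 N) (contact force between door and cupboard above 40 N).
It fails at once if a jar, the apple or the mug is knocked over or away (distance of any of spice_a, spice_b, spice_c, honey_jar, apple_1, mug_a from where it was at the start of the episode above 0.04 m or angle between any of spice_a, spice_b, spice_c, honey_jar, mug_a's own z axis and vertical above 0.5 rad).
It also fails if it takes over 69 s, if anything falls off the work surface, if the arm or the gripper's body presses on something with over 40 N, if the wrist force passes 120 N, or if a joint passes its speed limit or range.

## Robot

A 6-joint arm with a two-finger parallel gripper is mounted at the origin on a cart in front of the work surface, level with it; the furniture and walls round the work are solid. World frame = base frame: x ahead of the robot, y to its left, z up, the work surface at z = 0. Lengths are in m, angles in rad, forces in N, time in s.
With the tool pointing down it reaches from about 0.3 to 0.775 m from the base axis. Payload 14.6 kg.
Tool frame: the origin (TCP) lies at the centre of the arm's flange, where the gripper is bolted on; the fingertips stand 199 mm ahead of it and the grasp point (between the pads) lies 180 mm ahead of it; z points along the fingers, y is the line along which they close (so a half turn about z gives the same grasp; the last joint's range is limited). The gripper opens to 94 mm and grips with 3 to 60 N. Pads are 16 mm wide; open, the fingers measure 119 mm over their backs; the gripper's body (75 mm by 177 mm) begins 78 mm behind the grasp point.
Start: joints at [-1.217, 0.3, 1.521, -0, 1.321, -0.067], TCP at [0.225, -0.502, 0.405] pointing down, gripper open.
Joint ranges: [-3.03, 3.03], [-0.79, 2.21], [0.23, 2.52], [-1.04, 4.18], [0, 3.07], [-2.55, 2.55]. Speed limits (rad/s): [2.22, 2.22, 2.57, 3.14, 3.14, 3.14].

## Interface

Orientations are given as [roll, pitch, yaw] about the fixed x, y, z axes, in that order (R = Rz(yaw) Ry(pitch) Rx(roll)).
In Python, from station import ctrl gives the robot as it stands. The module is installed in compiled form; this text tells all that it offers.
- The arm moves only by the tool servo_tool, never from a script. Its argument "motion" is a list of rows, each a list of 5 numbers: the closure, from 0 (fully open) to 1 (shut), then the shift along the world's x, y, z in cm, then the turn about the world's z in degrees. A call has 1 to 20 rows; each row is the pose to reach, as a shift and turn from the pose commanded when the call began; what a row does not reach only later rows make up. A row lasts 1/8 s, in which the tool goes at most 62.5 mm and 10.7 degrees, less where a joint would pass 70% of its speed; a pose out of reach is approached as far as the arm can. A call with a gripper value outside its range is refused whole. The fingers move at their own pace and stop on an object; "squeeze" is the grip in N (left out, the last holds). Time passes only in rows, so rows that repeat a pose let the fingers close. It gives the time, the measured TCP pose, the force, the opening and the grip force at its end, in the units of the state.
- ctrl.get_obs(): the state, without advancing time (a new reading comes with each control period).
- ctrl.camera(name): name is "side" or "top" or "wrist"; returns a dict with "image" (400x640x3 uint8, red, green, blue), "fx", "fy", "cx", "cy" (pixels), "camera_from_world" (4x4, takes a point from world to camera coordinates); the wrist camera has in their place "hand_eye" (4x4, takes a point from camera to tool coordinates, whose origin is the TCP and whose axes are the flange's). Camera axes: x right, y up, looking along -z (the intrinsics and any distortion apply to the point x, -y, -z); pixel columns grow to the right and rows downward; lengths in m; the calibration is good to about 2 mm. A picture is of the moment at which its call begins: read the wrist's pose just before it. There is no depth.
- ctrl.hand_in(): hands the job in; it is judged then, once.
The state is a dict: "time_s": time; "qpos": joint angles; "joint_vel": joint speeds; "tau": joint torques, N m; "ee_pos": TCP position; "eef_rot": TCP orientation; "force": force on the tool from outside, world axes, zero at the start; "moment": the same for the moment, N m; "grip_width": finger opening in m; "grip_force": force on a finger pad.
Only numpy, scipy, OpenCV 4.12 (cv2) and the standard library are available. Lean on these libraries where they do the work, as an engineer would, in place of code of your own. Each camera call takes 0.05 s, during which the arm holds its last target. There are 200 camera calls.

## Working session

There is one attempt and no reset: what is moved stays moved. The work goes in short steps, Python scripts to look and compute and a tool call to move; the robot and the scene stay as the last step left them, time stands still between calls to the robot, and variables do not carry over. Pictures are saved under pics/ and viewed, at most 10 in all, crops included, and the job is handed in when it is done.

Besides the shell and the picture viewer there is one more tool, called after "Call:" as name(argument=value, ...) on one line, values as JSON. servo_tool: Moves the arm, as the interface text tells. Its arguments: {"type":"object","properties":{"motion":{"type":"array","items":{"type":"array","items":{"type":"number"}}},"squeeze":{"type":"number"}},"required":["motion"]}

```bash
mkdir -p pics
cat > h.py <<'E'
import numpy as np, cv2
from scipy.spatial.transform import Rotation as R
from station import ctrl
def snap(n,f):
    o=ctrl.get_obs(); c=ctrl.camera(n); cv2.imwrite(f,c['image'][:,:,::-1])
    if n=='wrist':
        T=np.eye(4);T[:3,:3]=R.from_euler('xyz',o['eef_rot']).as_matrix();T[:3,3]=o['ee_pos']
        c['camera_from_world']=np.linalg.inv(T@c['hand_eye'])
    np.save(f+'.npy',{k:v for k,v in c.items() if k!='image'},allow_pickle=True)
    return c
def load(f): return np.load(f+'.npy',allow_pickle=True).item()
def ray(c,u,v):
    T=np.linalg.inv(c['camera_from_world']); d=np.array([(u-c['cx'])/c['fx'],-(v-c['cy'])/c['fy'],-1.])
    return T[:3,3],T[:3,:3]@d
def atz(c,u,v,z):
    o,d=ray(c,u,v); return o+d*(z-o[2])/d[2]
def proj(c,p):
    p=c['camera_from_world']@np.r_[p,1]; return np.array([c['cx']-c['fx']*p[0]/p[2],c['cy']+c['fy']*p[1]/p[2]])
E
python3 - <<'E'
from h import *
for n in('top','side'):
    c=snap(n,f'pics/{n}0.png'); print(n,{k:v for k,v in c.items() if k not in('image','camera_from_world')}, np.linalg.inv(c['camera_from_world']).round(3))
print(ctrl.get_obs())
E
```

```text
top {'fx': 484.00119275644494, 'fy': 484.00119275644494, 'cx': 320.4833035045389, 'cy': 197.4095396391708} [[-9.50e-02  8.23e-01 -5.60e-01 -3.32e-01]
 [-9.96e-01 -7.90e-02  5.20e-02  1.85e-01]
 [-1.00e-03  5.62e-01  8.27e-01  1.43e+00]
 [ 0.00e+00  0.00e+00  0.00e+00  1.00e+00]]
side {'fx': 432.4756813779964, 'fy': 432.4756813779964, 'cx': 315.38785923118496, 'cy': 205.04546984689628} [[ 0.923  0.204 -0.325  0.193]
 [-0.384  0.497 -0.778 -0.843]
 [ 0.003  0.844  0.537  0.771]
 [ 0.     0.     0.     1.   ]]
{'time_s': 0.1, 'qpos': array([-1.21662236e+00,  3.00407197e-01,  1.52153848e+00,  2.44689437e-05,
        1.32069201e+00, -6.65921602e-02]), 'joint_vel': array([ 1.66760542e-04,  1.28261567e-04, -1.26564828e-03, -4.75734355e-04,
        1.37679167e-05,  8.86208665e-04]), 'tau': array([ 7.48861180e-05, -5.32646370e+01, -3.53283048e+01,  7.09125493e-02,
        2.34738673e-02, -6.74918101e-05]), 'ee_pos': array([ 0.22464384, -0.50199351,  0.40413929]), 'eef_rot': array([-3.14055152e+00, -9.31881968e-05,  4.20760011e-01]), 'force': array([-0.67703437,  0.24029739, -0.44115844]), 'moment': array([-0.03970557, -0.02171027, -0.01332819]), 'grip_force': 0.0, 'grip_width': 0.09409238437400648}
```

View pics/top0.png

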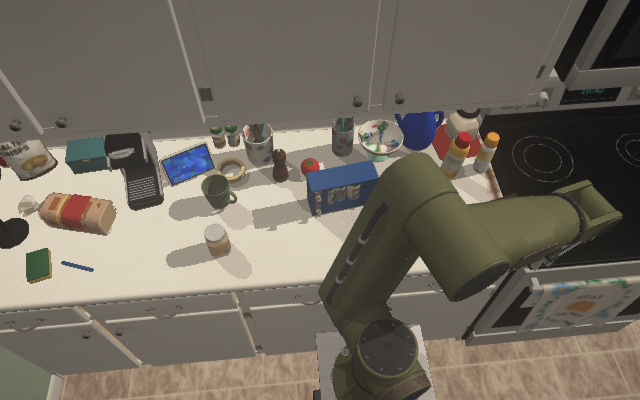

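View pics/side0.png

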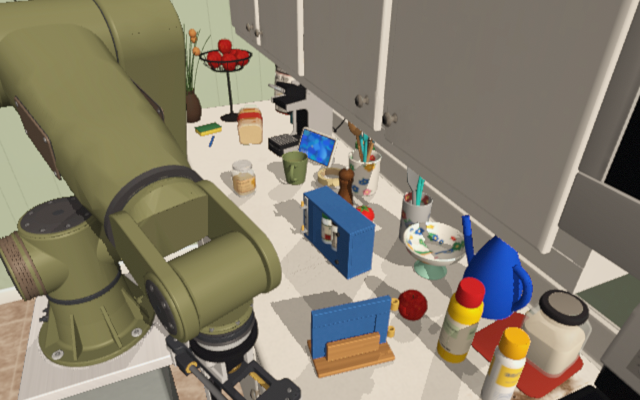

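Top: cupboard front top edge about (308,185)-(380,165), rack hidden by the arm. Side: door in rack, top edge (312,310)-(390,297), sockets near (394,303) and (394,328), cupboard (304,190)-(372,275). I'll enlarge the side view.

Run:
```python
from h import *
im=cv2.imread('pics/side0.png')[180:380,285:445]; cv2.imwrite('pics/s1.png',cv2.resize(im,None,fx=3,fy=3,interpolation=2))
t=cv2.imread('pics/top0.png')[150:220,295:395]; t=cv2.resize(t,None,fx=3,fy=3,interpolation=2)
a=cv2.imread('pics/s1.png'); o=np.zeros((600,800,3),np.uint8); o[:,:480]=a; o[:210,490:790]=t; cv2.imwrite('pics/s1.png',o)
c=load('pics/side0.png');
for n,p,z in [('doorTL',(312,310),.142),('doorTR',(390,297),.142),('baseL',(314,375),0),('baseR',(394,362),0),('baseBL',(308,345),.012)]: print(n,atz(c,*p,z).round(3))
c=load('pics/top0.png')
for n,p in [('cupFL',(307,183)),('cupFR',(312,215)),('cupBR',(380,180)),('cupBRtop',(376,164))]: print(n,atz(c,*p,.15).round(3),atz(c,*p,0).round(3))
```

```text
doorTL [ 0.421 -0.282  0.142]
doorTR [ 0.581 -0.309  0.142]
baseL [ 0.408 -0.324  0.   ]
baseR [ 0.577 -0.359  0.   ]
baseBL [ 0.421 -0.257  0.012]
cupFL [0.596 0.143 0.15 ] [0.704 0.138 0.   ]
cupFR [0.471 0.137 0.15 ] [0.565 0.132 0.   ]
cupBR [ 0.585 -0.096  0.15 ] [ 0.692 -0.129  0.   ]
cupBRtop [ 0.652 -0.093  0.15 ] [ 0.767 -0.126 -0.   ]
```

View pics/s1.png

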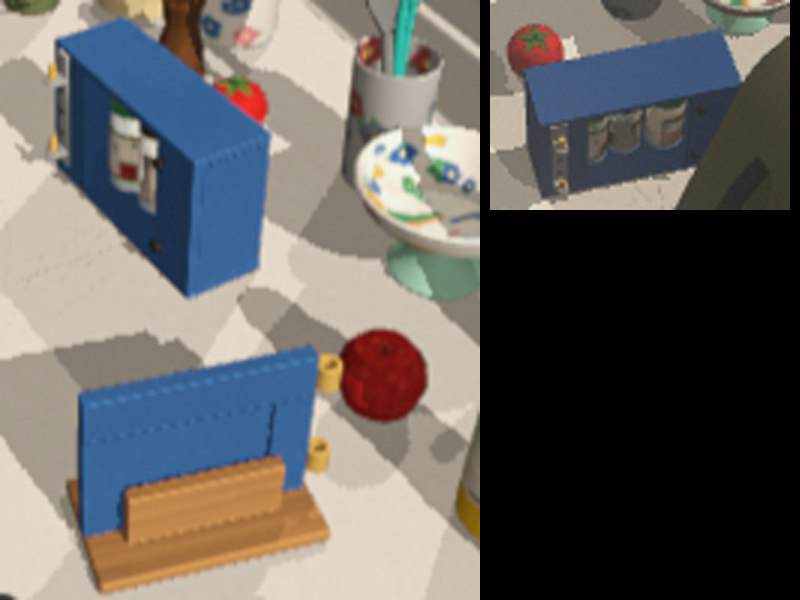

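Top crop: cupboard top corners at px (307,173),(372,161),(378,177),(312,191). Side crop: top corners (303,193),(327,186),(374,223),(350,234); door top edge (312,312)-(391,297); the dark apple at (412,305) is just beyond the hinge edge.

Run:
```python
from h import *
T=load('pics/top0.png');S=load('pics/side0.png')
for n,a,b in [('FL',(311.7,191.3),(303.3,193.3)),('BL',(307.3,173.3),(326.7,186)),('BR',(372.3,160.7),(374,222.7)),('FR',(378.3,177.3),(350,234))]:
    print(n,atz(T,*a,.15).round(3),atz(S,*b,.15).round(3))
print(atz(S,348.3,279,0),atz(S,371.7,269.3,0))
print('door',atz(S,311.7,311.7,.142),atz(S,391,296.7,.142),'apple',atz(S,412,305,.036))
print(ctrl.camera('wrist')['hand_eye'].round(3))
```

```text
FL [0.561 0.131 0.15 ] [0.562 0.128 0.15 ]
BL [0.635 0.139 0.15 ] [0.639 0.14  0.15 ]
BR [ 0.667 -0.083  0.15 ] [ 0.674 -0.074  0.15 ]
FR [ 0.596 -0.092  0.15 ] [ 0.597 -0.094  0.15 ]
[ 0.60143013 -0.09012401  0.        ] [ 6.76778192e-01 -7.96616099e-02 -1.11022302e-16]
door [ 0.41847338 -0.2857291   0.142     ] [ 0.58311873 -0.30933688  0.142     ] apple [ 0.68001007 -0.26152422  0.036     ]
[[-0.     0.957  0.29   0.086]
 [ 1.     0.    -0.001 -0.001]
 [-0.001  0.29  -0.957  0.02 ]
 [ 0.     0.     0.     1.   ]]
```

Call:
servo_tool(motion=[[0,4,10,0,-5],[0,8,20,0,-10],[0,12,30,0,-15],[0,15,40,0,-20],[0,19,50,0,-25],[0,23,61,0,-25],[0,23,61,0,-25],[0,23,61,0,-25],[0,23,61,0,-25],[0,23,61,0,-25],[0,23,61,0,-25],[0,23,61,0,-25],[0,23,61,0,-25]], squeeze=15)

```text
time_s: 1.78
ee_pos: [0.4545, 0.1074, 0.4045]
eef_rot: [3.141, 0.0, -0.016]
force: [-0.9, -0.1, 0.2]
grip_width: 0.0938
grip_force: 0.0
```

Run:
```python
from h import *
o=ctrl.get_obs(); print(o['ee_pos'],o['eef_rot'],o['joint_vel'].round(3))
c=snap('wrist','pics/w0.png'); print(c['fx'],[ (k,v) for k,v in c.items() if k not in('image','camera_from_world','hand_eye')])
snap('top','pics/top1.png')
for y in (.089,.103,.117): print(proj(c,np.array([.5525,y,.136])))
a=cv2.imread('pics/w0.png');b=cv2.imread('pics/top1.png')
im=np.zeros((600,800,3),np.uint8);im[:400,:640]=a;im[400:600,:400]=cv2.resize(b[150:250,290:490],None,fx=2,fy=2)
cv2.imwrite('pics/m1.png',im)
```

```text
[0.4544657  0.10739951 0.40448158] [ 3.14141417e+00  4.54523228e-04 -1.57793285e-02] [-0.015 -0.009  0.004 -0.     0.003  0.   ]
299.9886073547975 [('fx', 299.9886073547975), ('fy', 299.9886073547975), ('cx', 321.8402157250919), ('cy', 197.05479674070716)]
[344.87005646  89.32757443]
[326.94443086  89.6285247 ]
[309.02635943  89.92934815]
```

View pics/m1.png

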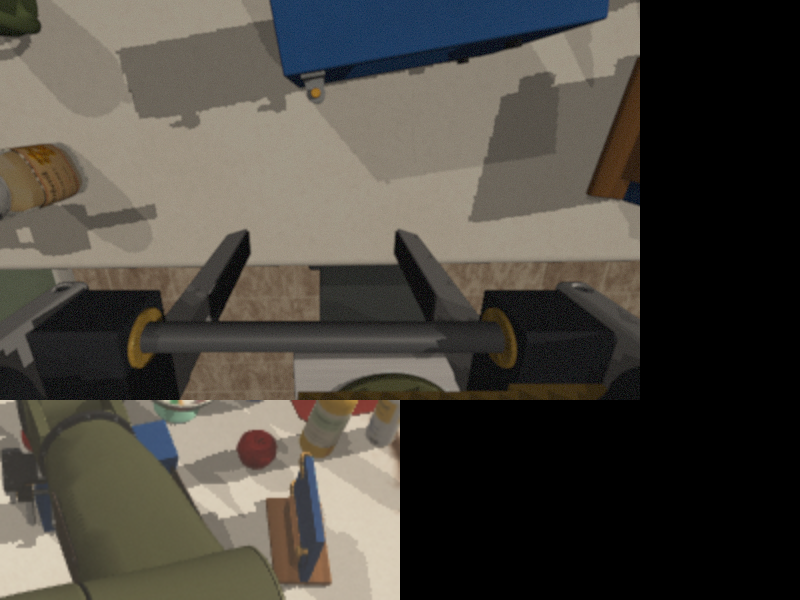

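Wrist view: upper pin (brass dot) at about (316,92), front top-left corner of the cupboard at (290,79), front top edge running to (607,17).

Run:
```python
from h import *
c=load('pics/w0.png'); a=cv2.imread('pics/w0.png').astype(int); s=a[80:105,302:332]; m=(s[...,2]-s[...,0])>60
ys,xs=np.nonzero(m); print(len(xs),xs.min()+302,xs.max()+302,ys.min()+80,ys.max()+80)
u,v=xs.mean()+302,ys.mean()+80; print(u,v,'pin top',atz(c,u,v,.136),'mid',atz(c,u,v,.133))
p=atz(c,288,78,.15);q=atz(c,607,17.5,.15);print(p,q,np.linalg.norm(p-q),np.degrees(np.arctan2(*(p-q)[[1,0]]))-90)
T=load('pics/top1.png')
# door from top view (crop scale2 offset 290,150)
for n,x,y in [('hinge end',310,457),('free end near',321,575)]: print(n,atz(T,290+x/2,150+(y-400)/2,.142))
```

```text
66 311 319 88 96
315.3181818181818 92.27272727272728 pin top [0.55069258 0.1121234  0.136     ] mid [0.55082026 0.11217965 0.133     ]
[0.56024572 0.13156321 0.15      ] [ 0.59580606 -0.09114369  0.15      ] 0.2255280473572306 9.072023349760869
hinge end [ 0.57620387 -0.31239813  0.142     ]
free end near [ 0.35547154 -0.27583921  0.142     ]
```

Call:
servo_tool(motion=[[0,1,-6,0,-1],[0,2,-13,0,-3],[0,3,-20,0,-5],[0,4,-27,0,-7],[0,4.7,-34,0,-7],[0,4.7,-39.8,0,-7],[0,4.7,-39.8,0,-7],[0,4.7,-39.8,-5,-7],[0,4.7,-39.8,-7,-7],[0,4.7,-39.8,-7,-7],[0,4.7,-39.8,-7,-7]])

```text
time_s: 3.25
ee_pos: [0.5015, -0.2904, 0.336]
eef_rot: [3.141, -0.002, -0.138]
force: [-0.0, 0.0, -0.2]
grip_width: 0.0943
grip_force: 0.0
```

Run:
```python
from h import *
c=snap('wrist','pics/w1.png'); o=ctrl.get_obs(); print(o['ee_pos'],o['eef_rot'],o['joint_vel'].round(3))
```

```text
[ 0.50159406 -0.29031419  0.33616736] [ 3.14063055e+00 -1.98128538e-03 -1.38046482e-01] [ 0.004 -0.002  0.001 -0.    -0.001 -0.   ]
```

View pics/w1.png

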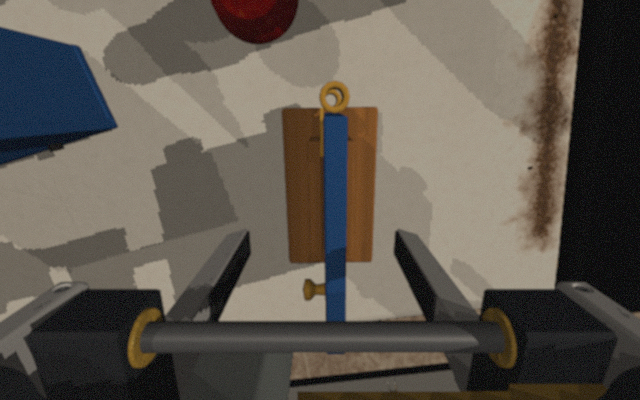

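Wrist: door top edge from (325–347,113) at the hinge end to (327–345,322); the upper socket ring is centred near (335,97), and the finger midline is at x≈321, so the door is ~8 mm to the right.

Run:
```python
from h import *
c=load('pics/w1.png')
p=atz(c,336,113,.142);q=atz(c,336,322,.142);s=atz(c,334.7,97,.128)
d=p-q; y=np.degrees(np.arctan2(d[1],d[0])); print(p,q,s,y)
u=(s-q)[:2];u/=np.linalg.norm(u); ang=np.degrees(np.arctan2(u[1],u[0]))
a=np.radians(y);e=np.array([np.cos(a),np.sin(a)]); print(ang,'centre from hinge edge',p[:2]-e*.0835,'from socket',s[:2]-e*.0935)
```

```text
[ 0.58206653 -0.30844035  0.142     ] [ 0.4435688  -0.29106196  0.142     ] [ 0.59093589 -0.30943382  0.128     ] -7.151971272544302
-7.106250177508449 centre from hinge edge [ 0.49921621 -0.29804447] from socket [ 0.49816337 -0.29779293]
```

Call:
servo_tool(motion=[[0,-0.3,-0.8,0,0.4],[0,-0.3,-0.8,0,0.4],[0,-0.3,-0.8,-2.8,0.4],[0,-0.3,-0.8,-2.8,0.4],[0.7,-0.3,-0.8,-2.8,0.4],[1,-0.3,-0.8,-2.8,0.4],[1,-0.3,-0.8,-2.8,0.4],[1,-0.3,-0.8,-2.8,0.4],[1,-0.3,-0.8,-2.8,0.4],[1,-0.3,-0.8,-2.8,0.4],[1,-0.3,-0.8,-2.8,0.4],[1,-0.3,-0.8,-2.8,0.4]], squeeze=25)

```text
time_s: 4.8
ee_pos: [0.4987, -0.298, 0.3066]
eef_rot: [-3.142, 0.0, -0.131]
force: [0.6, 0.2, 0.5]
grip_width: 0.0172
grip_force: 0.0
```

Call:
servo_tool(motion=[[1,0,0,0,0],[1,0,0,0,0],[1,0,0,0,0],[1,0,0,0,0]])

```text
time_s: 5.3
ee_pos: [0.4987, -0.298, 0.3066]
eef_rot: [-3.142, 0.0, -0.131]
force: [0.8, -0.3, -0.7]
grip_width: 0.0137
grip_force: 25.0
```

Call:
servo_tool(motion=[[1,0,0,1,0],[1,0,0,2.5,0],[1,0,0,5,0],[1,0,0,8,0],[1,0,0,11,0],[1,0,0,12,0],[1,-2,3,12,2],[1,-4,7,12,4],[1,-6,12,12,7],[1,-8,17,12,10],[1,-8,22,12,13],[1,-8,27,12,16.5],[1,-8,32,12,16.5],[1,-8,36,12,16.5],[1,-8,38.5,12,16.5],[1,-8,38.9,12,16.5],[1,-8,38.9,10,16.5],[1,-8,38.9,10,16.5],[1,-8,38.9,10,16.5]])

```text
time_s: 7.68
ee_pos: [0.4188, 0.0905, 0.4072]
eef_rot: [3.142, -0.0, 0.157]
force: [-0.0, -0.7, -1.3]
grip_width: 0.0139
grip_force: 25.0
```

Run:
```python
from h import *
c=snap('wrist','pics/w2.png'); o=ctrl.get_obs(); print(o['ee_pos'],o['eef_rot'],o['force'],o['moment'],o['grip_width'])
snap('side','pics/side2.png')
im=np.zeros((600,640,3),np.uint8);im[:400]=cv2.imread('pics/w2.png');im[400:,:400]=cv2.imread('pics/side2.png')[110:310,180:580]
cv2.imwrite('pics/m2.png',im)
print(proj(c,np.array([.5507,.112,.136])))
```

```text
[0.41879684 0.09059132 0.40731816] [ 3.14154976e+00 -8.45600661e-04  1.56621154e-01] [-0.14904491  0.14669554 -1.58414061] [0.05884406 0.03362578 0.0002209 ] 0.013982831695229072
[322.29258818  40.52612257]
```

View pics/m2.png

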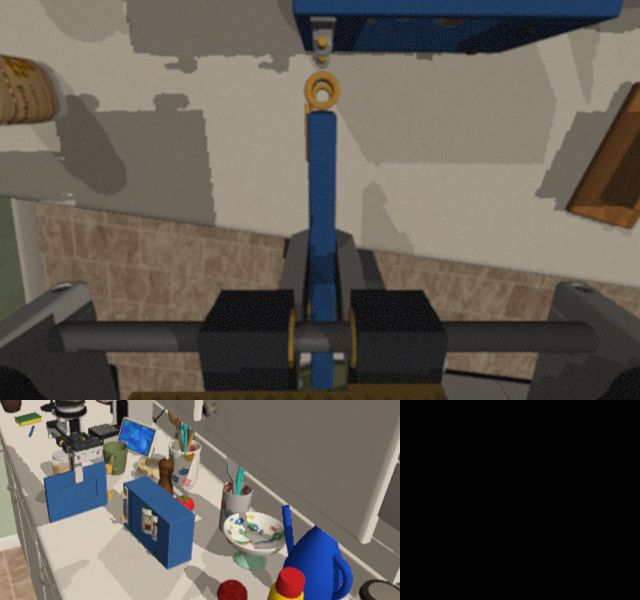

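Wrist: upper socket ring at (322,90), upper pin at (322,41), exactly in line with the door; side view shows the door hanging level.

Run:
```python
from h import *
c=load('pics/w2.png'); a=cv2.imread('pics/w2.png').astype(int)
def blob(x0,x1,y0,y1):
    s=a[y0:y1,x0:x1]; m=((s[...,2]-s[...,0])>55).astype(np.uint8)
    k=cv2.findContours(m,cv2.RETR_EXTERNAL,cv2.CHAIN_APPROX_NONE)[0]; k=max(k,key=cv2.contourArea)
    (x,y),r=cv2.minEnclosingCircle(k); print(k[:,0].min(0)+[x0,y0],k[:,0].max(0)+[x0,y0]); return x+x0,y+y0,r
r=blob(295,350,62,108); print('ring',r); s=atz(c,r[0],r[1],.2287); print(s)
p=blob(314,332,32,50); print('pin',p); P=atz(c,p[0],p[1],.1345); print(P)
for pt in (s,P):print((pt[:2]-[.4188,.0906])@np.array([[np.cos(.1566),-np.sin(.1566)],[np.sin(.1566),np.cos(.1566)]]))
```

```text
[305  71] [340 107]
ring (318.94067764282227, 91.05932235717773, 21.17668342590332)
[0.51051836 0.10757611 0.2287    ]
[318  36] [326  46]
pin (322.44117641448975, 41.20588207244873, 5.434356212615967)
[0.55053858 0.1118561  0.1345    ]
[0.09324363 0.00246392]
[0.13344165 0.00044995]
```

Call:
servo_tool(motion=[[1,0,0,-2,0],[1,0,0,-4,0],[1,0,0,-6,0],[1,0,0,-6.7,0],[1,0,0,-6.7,0],[1,0.7,0.1,-6.7,0],[1,1.4,0.2,-6.7,0],[1,2.1,0.3,-6.7,0],[1,2.8,0.4,-6.7,0],[1,3.4,0.5,-6.7,0],[1,3.8,0.6,-6.7,0],[1,3.8,0.6,-6.7,0],[1,3.8,0.6,-6.7,0]])

```text
time_s: 9.4
ee_pos: [0.4565, 0.097, 0.3396]
eef_rot: [-3.142, 0.0, 0.157]
force: [0.4, 0.1, -2.8]
grip_width: 0.0136
grip_force: 25.0
```

Run:
```python
from h import *
c=snap('wrist','pics/w3.png'); o=ctrl.get_obs(); print(o['ee_pos'],o['eef_rot'],o['force'],o['moment'],o['grip_width'])
snap('side','pics/side3.png')
im=np.zeros((600,800,3),np.uint8);im[:480,:480]=cv2.resize(cv2.imread('pics/w3.png')[40:140,270:370],None,fx=4.8,fy=4.8,interpolation=2);im[:480,480:]=cv2.resize(cv2.imread('pics/side3.png')[160:280,250:330],(320,480),interpolation=2)
cv2.imwrite('pics/m3.png',im)
print(proj(c,np.array([.5506,.112,.136])))
```

```text
[0.45652748 0.09697383 0.3396381 ] [-3.14157793e+00  1.00074650e-04  1.57312391e-01] [-0.71245002  0.19294061 -1.40197319] [-0.01536102  0.03804115 -0.00026514] 0.013651675112507658
[323.50825779  89.34788357]
```

View pics/m3.png

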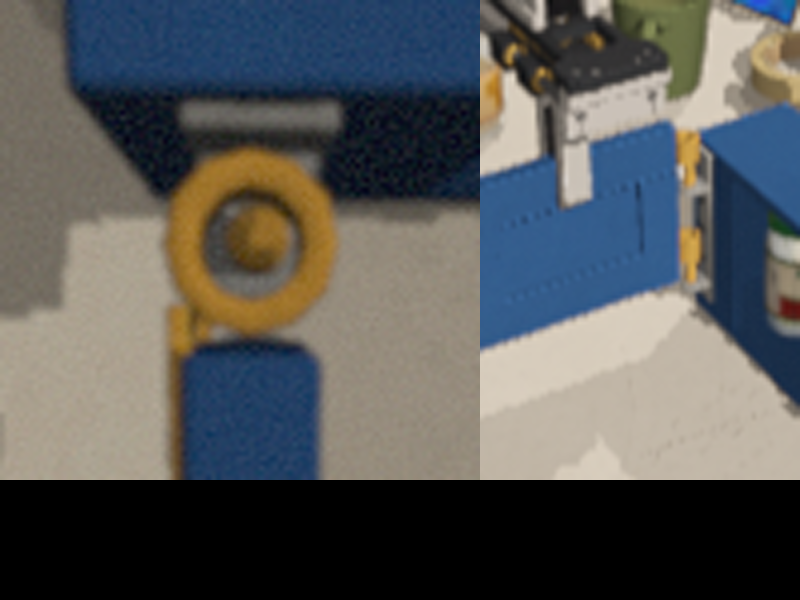

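Wrist: pin visible inside the bore; ring centre px (322.5,90.0), pin (324.2,89.4) — about 1 mm off. Computing the small correction.

Run:
```python
from h import *
c=load('pics/w3.png'); zt=.3396-.18+.0154-.014
s=atz(c,322.5,90,zt);p=atz(c,324.2,89.4,.136); print(s,p,(p-s)*100, proj(c,np.r_[s[:2],zt-.02]))
```

```text
[0.54893389 0.11240287 0.161     ] [0.55063451 0.11160118 0.136     ] [ 0.17006253 -0.08016864 -2.5       ] [322.38946652  91.85080969]
```

Call:
servo_tool(motion=[[1,0.15,-0.08,0,0],[1,0.15,-0.08,0,0],[1,0.15,-0.08,-0.2,0],[1,0.15,-0.08,-0.4,0],[1,0.15,-0.08,-0.5,0],[1,0.15,-0.08,-0.6,0],[1,0.15,-0.08,-0.7,0],[1,0.15,-0.08,-0.8,0],[1,0.15,-0.08,-0.8,0]])

```text
time_s: 10.62
ee_pos: [0.4582, 0.0962, 0.3316]
eef_rot: [-3.142, 0.0, 0.157]
force: [0.8, -0.7, -1.4]
grip_width: 0.0138
grip_force: 25.0
```

Call:
servo_tool(motion=[[1,0,0,-0.1,0],[1,0,0,-0.2,0],[1,0,0,-0.3,0],[1,0,0,-0.4,0],[1,0,0,-0.5,0],[1,0,0,-0.6,0],[1,0,0,-0.7,0],[1,0,0,-0.8,0],[1,0,0,-0.8,0]])

```text
time_s: 11.75
ee_pos: [0.4582, 0.0962, 0.3236]
eef_rot: [-3.142, 0.0, 0.157]
force: [0.5, -1.2, -1.1]
grip_width: 0.0139
grip_force: 25.0
```

Call:
servo_tool(motion=[[1,0,0,-0.1,0],[1,0,0,-0.2,0],[1,0,0,-0.25,0],[1,0,0,-0.3,0],[1,0,0,-0.35,0],[1,0,0,-0.35,0]])

```text
time_s: 12.5
ee_pos: [0.4582, 0.0962, 0.3201]
eef_rot: [3.142, 0.0, 0.157]
force: [0.9, 0.5, -1.7]
grip_width: 0.0137
grip_force: 25.0
```

Call:
servo_tool(motion=[[1,0,0,-0.05,0],[1,0,0,-0.05,0]])

```text
time_s: 12.75
ee_pos: [0.4582, 0.0962, 0.3196]
eef_rot: [-3.142, 0.0, 0.157]
force: [0.5, -0.2, -1.5]
grip_width: 0.014
grip_force: 25.0
```

Call:
servo_tool(motion=[[1,0,0,-0.05,0],[1,0,0,-0.05,0]])

```text
time_s: 13.0
ee_pos: [0.4582, 0.0962, 0.3194]
eef_rot: [3.142, -0.0, 0.157]
force: [-2.6, -0.5, 1.2]
grip_width: 0.0138
grip_force: 25.0
```

Contact felt softly at the expected height. Release to a loose fork.

Call:
servo_tool(motion=[[0.74,0,0,0,0],[0.74,0,0,0,0],[0.74,0,0,0,0],[0.74,0,0,0,0],[0.74,0,0,0,0]])

```text
time_s: 13.62
ee_pos: [0.4582, 0.0962, 0.3192]
eef_rot: [-3.142, -0.0, 0.157]
force: [1.3, 0.7, 0.1]
grip_width: 0.0248
grip_force: 0.0
```

Run:
```python
from h import *
o=ctrl.get_obs(); print(o['ee_pos'],o['qpos'],o['force'],o['grip_width'])
snap('wrist','pics/w4.png');snap('side','pics/side4.png')
im=np.zeros((480,800,3),np.uint8);im[:480,:480]=cv2.resize(cv2.imread('pics/w4.png')[40:140,270:370],None,fx=4.8,fy=4.8,interpolation=2);im[:480,480:]=cv2.resize(cv2.imread('pics/side4.png')[160:280,250:330],(320,480),interpolation=2)
cv2.imwrite('pics/m4.png',im)
```

```text
[0.4581731  0.09617689 0.31915435] [1.28648610e-01 2.14049183e-01 1.84259247e+00 1.94196218e-05
 1.08493929e+00 1.54223170e+00] [1.25546913 0.74781529 0.11101356] 0.02475530016793393
```

View pics/m4.png

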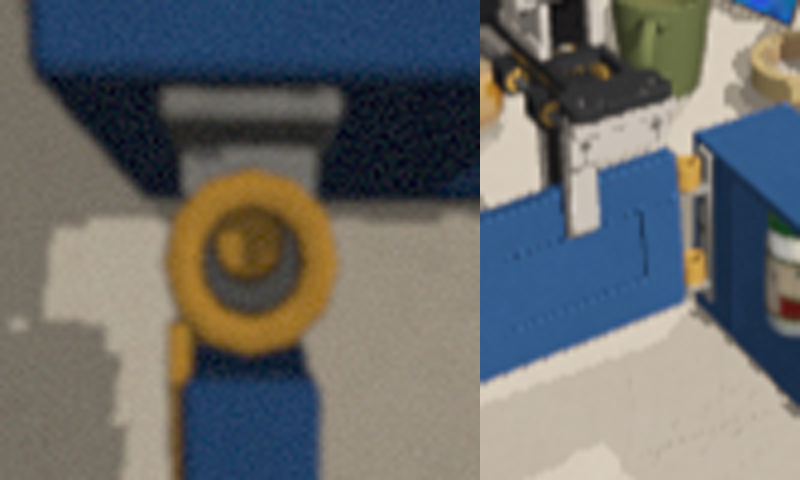

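Pin is inside the bore with the sockets sitting on the shoulders in the side view. Now swing with the loose fork.

Call:
servo_tool(motion=[[0.74,0.07,-0.4,0,2.5],[0.74,0.16,-0.8,0,5],[0.74,0.39,-1.58,0,10],[0.74,0.69,-2.34,0,15],[0.74,1.06,-3.07,0,20],[0.74,1.48,-3.77,0,25],[0.74,1.97,-4.42,0,30],[0.74,2.51,-5.03,0,35],[0.74,3.1,-5.59,0,40],[0.74,3.74,-6.1,0,45],[0.74,4.42,-6.55,0,50],[0.74,4.8,-6.75,0,52.5],[0.74,5.14,-6.94,0,55],[0.74,5.14,-6.94,0,55],[0.74,5.14,-6.94,0,55],[0.74,5.14,-6.94,0,55]])

```text
time_s: 15.72
ee_pos: [0.5095, 0.0269, 0.3192]
eef_rot: [3.142, 0.0, 1.117]
force: [1.1, -0.5, -0.5]
grip_width: 0.0245
grip_force: 0.0
```

Call:
servo_tool(motion=[[0.68,0,0,0,0],[0.68,0,0,0,0],[0.68,0,0,1,0],[0.68,0,0,3,0],[0.68,0,0,5.5,0],[1,0,0,5.5,0],[1,-2,1,5.5,0],[1,-4,2,5.5,0],[1,-4,2,5.5,0],[1,-4,2,3,0],[1,-4,2,0,0],[1,-4,2,0,0]])

```text
time_s: 17.23
ee_pos: [0.4698, 0.0465, 0.3174]
eef_rot: [-3.138, 0.002, 1.117]
force: [-0.1, 0.7, 0.1]
grip_width: 0.0007
grip_force: 0.0
```

Run:
```python
from h import *
o=ctrl.get_obs(); print(o['ee_pos'],o['force'],o['grip_width'])
snap('wrist','pics/w5.png');snap('side','pics/side5.png')
im=np.zeros((600,800,3),np.uint8);im[:400,:640]=cv2.imread('pics/w5.png');im[400:,:300]=cv2.imread('pics/side5.png')[130:330,200:500]
cv2.imwrite('pics/m5.png',im)
```

```text
[0.46975441 0.04649092 0.31741084] [-0.14896472  0.65598252  0.13886402] 0.0006589132571147491
```

View pics/m5.png

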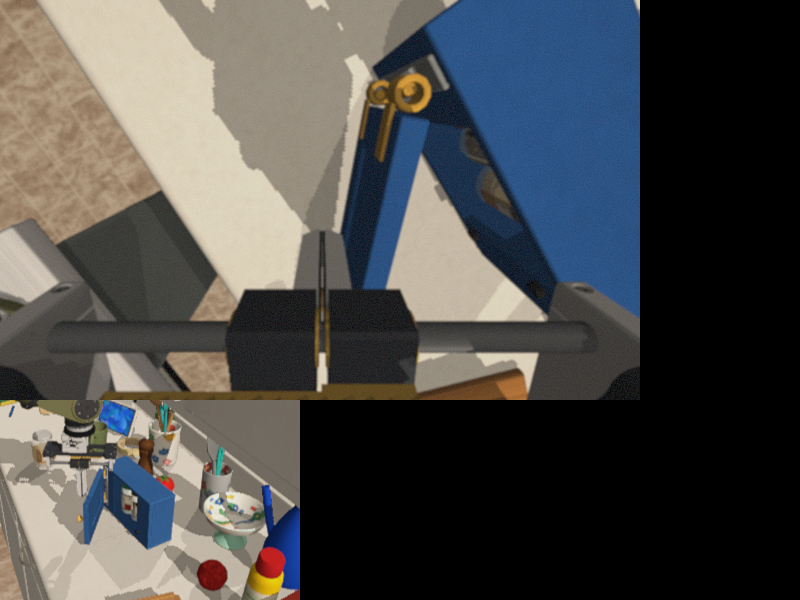

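Wrist: door about 45° from shut, fingers free on its outer side, sockets on the pins. Side: door hanging properly. Push it closed slowly.

Call:
servo_tool(motion=[[1,0.4,-0.2,0,2],[1,0.8,-0.4,0,4],[1,1.2,-0.7,0,7],[1,1.6,-1.0,0,9],[1,2.0,-1.3,0,12],[1,2.4,-1.6,0,14],[1,2.8,-1.9,0,17],[1,3.2,-2.1,0,19],[1,3.6,-2.4,0,22],[1,4.0,-2.6,0,24],[1,4.4,-2.8,0,26],[1,4.8,-2.9,0,28],[1,5.2,-3.0,0,30],[1,5.6,-3.1,0,32],[1,5.9,-3.1,0,34],[1,6.2,-3.1,0,35],[1,6.4,-3.1,0,35],[1,6.4,-3.1,0,35]])

```text
time_s: 19.58
ee_pos: [0.5336, 0.0158, 0.3191]
eef_rot: [-3.142, -0.0, 1.728]
force: [-0.1, -0.2, -0.3]
grip_width: 0.0005
grip_force: 0.0
```

Run:
```python
from h import *
o=ctrl.get_obs(); print(o['ee_pos'],o['force'],o['eef_rot'])
snap('wrist','pics/w6.png');snap('side','pics/side6.png')
im=np.zeros((600,800,3),np.uint8);im[:400,:640]=cv2.imread('pics/w6.png');im[400:,:300]=cv2.imread('pics/side6.png')[130:330,200:500]
cv2.imwrite('pics/m6.png',im)
```

```text
[0.53362933 0.01580211 0.31910712] [-0.1421863  -0.249765   -0.33435839] [-3.14151277e+00 -1.95472252e-05  1.72783051e+00]
```

View pics/m6.png

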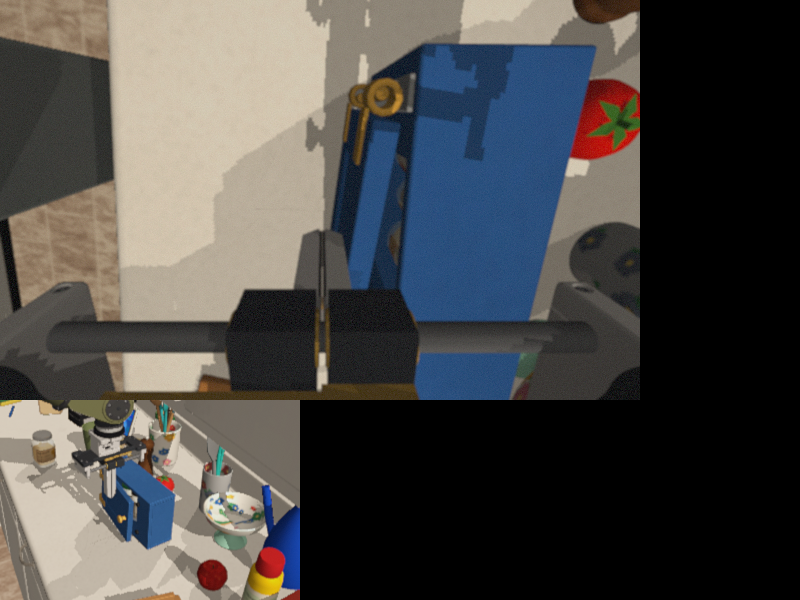

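Door about 9° from shut with the finger behind it; creep on.

Call:
servo_tool(motion=[[1,0.15,0,0,0],[1,0.3,0,0,0],[1,0.45,0,0,0],[1,0.6,0,0,0],[1,0.75,0,0,0],[1,0.9,0,0,0],[1,0.9,0,0,0]])

```text
time_s: 20.55
ee_pos: [0.5426, 0.0158, 0.3191]
eef_rot: [-3.142, -0.0, 1.728]
force: [-0.0, -0.0, -0.2]
grip_width: 0.0002
grip_force: 0.1
```

Call:
servo_tool(motion=[[1,0.1,0,0,0],[1,0.2,0,0,0],[1,0.2,0,0,0]])

```text
time_s: 20.92
ee_pos: [0.5446, 0.0158, 0.3192]
eef_rot: [3.142, 0.0, 1.728]
force: [0.2, -0.1, 0.1]
grip_width: 0.0004
grip_force: 0.1
```

Call:
servo_tool(motion=[[1,0.1,0,0,0],[1,0.2,0,0,0],[1,0.2,0,0,0]])

```text
time_s: 21.3
ee_pos: [0.5461, 0.0158, 0.3191]
eef_rot: [-3.139, -0.001, 1.728]
force: [-9.9, 0.2, 6.1]
grip_width: 0.0002
grip_force: 4.8
```

Call:
servo_tool(motion=[[1,0.1,0,0,0],[1,0.15,0,0,0],[1,0.15,0,0,0]])

```text
time_s: 21.68
ee_pos: [0.547, 0.0159, 0.3191]
eef_rot: [-3.135, -0.001, 1.728]
force: [-22.4, 0.4, 14.0]
grip_width: 0.0006
grip_force: 11.0
```

Firm contact against the bumpers; back off and away.

Call:
servo_tool(motion=[[1,-0.15,0,0,0],[1,-0.4,0,0,0],[1,-1,0,0,0],[1,-3,0,0,0],[1,-6,0,0,0],[1,-8,0,2,0],[1,-10,0,6,0],[1,-10,0,8,0],[1,-10,0,8,0],[1,-10,0,8,0]])

```text
time_s: 22.92
ee_pos: [0.448, 0.0158, 0.3981]
eef_rot: [-3.14, -0.0, 1.728]
force: [-0.1, 0.2, -1.0]
grip_width: 0.0006
grip_force: 0.0
```

Run:
```python
from h import *
snap('wrist','pics/w7.png');snap('side','pics/side7.png')
im=np.zeros((600,800,3),np.uint8);im[:400,:640]=cv2.imread('pics/w7.png');im[400:,:450]=cv2.resize(cv2.imread('pics/side7.png')[170:290,270:420],None,fx=3,fy=3)[:200] if 0 else cv2.resize(cv2.imread('pics/side7.png')[180:280,200:425],(450,200))
cv2.imwrite('pics/m7.png',im)
```

```text
(no output)
```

View pics/m7.png

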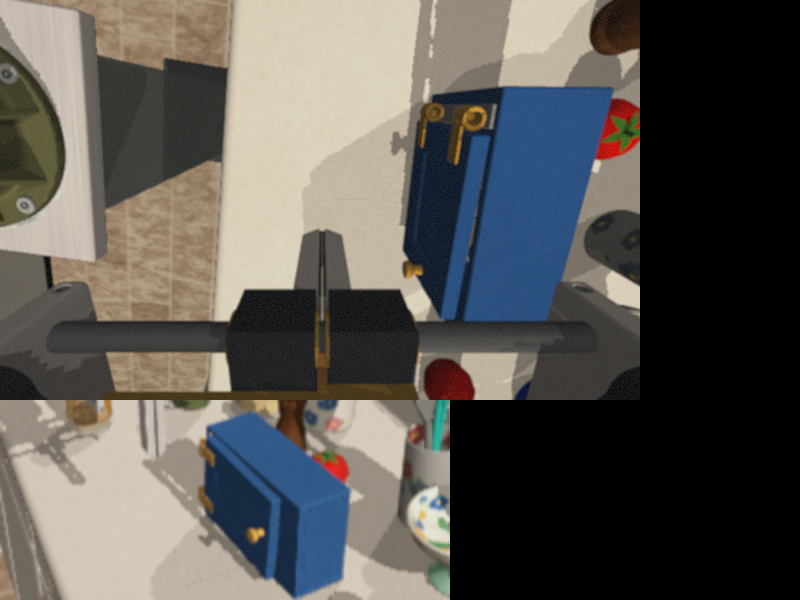

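Door shut: door top inner edge (490,137)–(460,318), cupboard front edge (503,88)–(470,320). Checking parallelism.

Run:
```python
from h import *
c=load('pics/w7.png');a=cv2.imread('pics/w7.png')
g=cv2.GaussianBlur(a,(3,3),0).astype(int)
def edges(row): 
    s=g[row,400:540,0]; return s
L=[[],[]]
for r in range(170,306,4):
    m=np.nonzero((g[r,400:560,0]>75)&(g[r,400:560,0]-g[r,400:560,2]>40))[0]+400  # bright blue
    k=np.split(m,np.nonzero(np.diff(m)>2)[0]+1); k=[x for x in k if len(x)>8]
    if len(k)>=2: L[0].append((k[-2][-1],r));L[1].append((k[-1][0],r))
for pts,z in zip(L,(.155,.15)):
    w=np.array([atz(c,*p,z)[:2] for p in pts]); f=np.polyfit(w[:,1],w[:,0],1); print(len(pts),np.degrees(np.arctan(-f[0])), np.std(w[:,0]-np.polyval(f,w[:,1])), np.polyval(f,.02))
```

```text
34 7.0903686919624676 0.00048144788669666935 0.5694957977902787
34 8.54548967617222 0.00024518949683542234 0.5786790610582802
```

```bash
python3 -c "
from station import ctrl
print(ctrl.hand_in())"
```

```text
the job is handed in; nothing more can be done
None
```

The door hangs fully down on both pins and is swung shut against its bumpers, about 1.5° from parallel with the cupboard front by my last picture. The gripper has let go and is clear. I saw no sign that a jar or bystander had moved, but I did not measure their final positions. The job was handed in at about 23 s, and the hand-in call returned no verdict.

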